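# Seat the return bends along a coil ready for brazing

## Robot

A 6-joint arm with a two-finger parallel gripper is mounted at the origin on the work surface. World frame = base frame: x ahead of the robot, y to its left, z up, the work surface at z = 0. Lengths are in mm, angles in rad, forces in N, time in s.
With the tool pointing down it reaches from about 250 to 775 mm from the base axis. Payload 4 kg.
Tool frame: the origin (TCP) lies midway between the tips of the shut fingers; the grasp point (between the pads) lies 19 mm behind it (env.grasp_offset is the distance from the TCP to the grasp point, in mm); z points along the fingers, y is the line along which they close (so a half turn about z gives the same grasp; the last joint's range is limited). The gripper opens to 94 mm and grips with 3 to 60 N. Pads are 16 mm wide; open, the fingers measure 119 mm over their backs; the gripper's body (75 mm by 177 mm) begins 78 mm behind the grasp point.
Start: joints at [1.168, 0.087, 1.371, -0, 1.684, -0.103], TCP at [162.442, 525.487, 166.706] pointing down, gripper open.
Joint ranges: [-3.1, 3.1], [-0.76, 2.03], [0.27, 2.55], [-1.08, 4.22], [0.17, 2.65], [-2.57, 2.57]. Speed limits (rad/s): [2.79, 2.79, 3.14, 3.14, 3.14, 3.14].

## Interface

Orientations are given as [roll, pitch, yaw] about the fixed x, y, z axes, in that order (R = Rz(yaw) Ry(pitch) Rx(roll)).
In Python, from cell import telemetry, read_camera, camera_info, env, search_frame, spot_point gives the robot as it stands. The module is installed in compiled form; this text tells all that it offers.
- The arm moves only by the shell command python3 -m jog 'ROWS' [FORCE]. ROWS is JSON, a list of rows, each an object with "grip": the opening, from 0 (shut) to 1 (fully open); "travel": the shift along the tool's x, y, z each as a share of 10 cm, from -1 to 1, a list of three; "rot": the turn, a rotation vector about the tool's x, y, z each as a share of 2 rad, from -1 to 1, a list of three. A call has exactly 5 rows; each row is the pose to reach, as a shift and turn from the pose commanded when the call began, along the tool's axes at that moment; what a row does not reach only later rows make up. A row lasts 1/12 s, in which the tool goes at most 41.7 mm and 7.16 degrees, less where a joint would pass 70% of its speed; a pose out of reach is approached as far as the arm can. A call with a number of a shift or a turn outside -1 to 1 is refused whole. A call with a gripper value outside its range is refused whole. The fingers move at their own pace and stop on an object; FORCE is the grip in N (left out, the last holds). Time passes only in rows, so rows that repeat a pose let the fingers close, or fill a call up. It gives the time, the measured TCP pose, the force, the opening and the grip force at its end, in the units of the state.
- telemetry.observe(): the state, without advancing time (a new reading comes with each control period).
- read_camera(name): name is "side" or "top"; returns the picture (480x640x3 uint8, red, green, blue); there is no depth.
- camera_info(name): a dict with "fx", "fy", "cx", "cy" (pixels), "D" ([k1, k2, p1, p2, k3] as OpenCV has them; the pictures are not rectified), "rvec" (rotation vector, rad) and "tvec" (3), from world to camera coordinates, as OpenCV has them. Camera axes: x right, y down, z forward; pixel columns grow to the right and rows downward; lengths in mm; the calibration is good to about 2 mm. A picture is of the moment at which its call begins. camera_info takes no time and is no camera call.
- env.job_done(): hands the job in; it is judged then, once.
Trained networks look in the newest picture that a camera, given by its name, has taken for a name from the list of things; names that differ only in an ending like _2 or _b are one class to them, and where a whole thing is asked for, a point or a joint stands for the part that bears it (a point fixed in the world has none). Each returns a list of dicts, best first, with "p" (0 to 1); they miss things now and then, are a little off and sometimes report something else, mostly with a low value. They report only what shows in the picture. A call takes as long as a camera call.
- search_frame(camera, label): "location" ([column, row] in pixels, amid what is visible of it).
- spot_point(camera, label): "location" ([column, row] in pixels: a listed point, or the origin of a listed thing).
The state is a dict: "clock": time; "qpos": joint angles; "qd": joint speeds; "effort": joint torques, N m; "tcp_pos": TCP position; "tool_rot": TCP orientation; "contact_force": force on the tool from outside, world axes, zero at the start; "wrist_torque": the same for the moment, N m; "grip_width": finger opening in mm; "finger_force": force on a finger pad.
Only numpy, scipy, OpenCV 4.12 (cv2) and the standard library are available. Lean on these libraries where they do the work, as an engineer would, in place of code of your own. Each camera call takes 0.05 s, during which the arm holds its last target. There are 200 camera calls.

## Task

The four copper return bends along the top of the upright coil in the brazing jig are pushed into the tube ends but stand a few millimetres proud. With the fingertips, run along the row starting at the end with the bent inlet pipe, and press each bend in turn gently down until it is fully home. Grasp nothing and pull no bend up; leave the white cap on the other end pipe and all the loose things around as they are.

Things in the scene. Friction and masses are not known exactly. Their poses are not given: they have to be found in the camera images.
- jig: Fixed grey brazing jig, base plate 150 x 300 x 12 mm, clamping a finned aluminium coil upright (26 x 254 mm, top plate 170 mm above the bench). Origin under the base plate's centre, on the bench; z up, y along the row towards the inlet pipe end; any yaw. Bends 1 to 4 stand at x = 0, y = +76.2, +25.4, -25.4, -76.2 mm. Black clamp knobs reach y = +-168 mm at 110 mm height.
- inlet (a point): Open end of the bent copper inlet pipe (9.6 mm tube, an elbow that turns outward along the row, 160 mm from the row's middle, axis 189 mm above the bench, highest point 196 mm). It marks the end of the row where the work starts.
- bend1: Return bend 1 (next to the inlet pipe): U of 9.6 mm copper tube, arch up, 35 mm wide along the row, thin brass ring on each leg. Origin: top of the arch, z up, y along the row. Slides vertically in the tube ends against about 3 N of friction and stays where left. Fully home (hard stop) its top is 200 mm above the bench; it starts 3 to 7 mm higher. Tops are 50.8 mm apart.
- bend2: Return bend 2: U of 9.6 mm copper tube, arch up, 35 mm wide along the row, thin brass ring on each leg. Origin: top of the arch, z up, y along the row. Slides vertically in the tube ends against about 3 N of friction and stays where left. Fully home (hard stop) its top is 200 mm above the bench; it starts 3 to 7 mm higher. Tops are 50.8 mm apart.
- bend3: Return bend 3: U of 9.6 mm copper tube, arch up, 35 mm wide along the row, thin brass ring on each leg. Origin: top of the arch, z up, y along the row. Slides vertically in the tube ends against about 3 N of friction and stays where left. Fully home (hard stop) its top is 200 mm above the bench; it starts 3 to 7 mm higher. Tops are 50.8 mm apart.
- bend4: Return bend 4 (next to the capped pipe): U of 9.6 mm copper tube, arch up, 35 mm wide along the row, thin brass ring on each leg. Origin: top of the arch, z up, y along the row. Slides vertically in the tube ends against about 3 N of friction and stays where left. Fully home (hard stop) its top is 200 mm above the bench; it starts 3 to 7 mm higher. Tops are 50.8 mm apart.
- cap: Loose white plastic cap, 16 mm diameter, 14 mm tall, sitting over the straight outlet pipe at the other end of the row, 114 mm from the row's middle (38 mm beyond bend 4); its top is 185 mm above the bench. To be left in place. Origin at the centre of its underside.
- flux_jar: Flux jar with black lid, 48 mm diameter, 62 mm tall, on the jig's base plate beside the coil; loose bystander, to be left alone; origin under its middle on what it lies on
- spare_a: Spare return bend lying flat on the jig's base plate beside the coil, about 34 x 35 x 10 mm; loose bystander, to be left alone; origin under its middle on what it lies on
- spare_b: Spare return bend lying flat on the bench, about 34 x 35 x 10 mm; loose bystander, to be left alone; origin under its middle on what it lies on
- wire_brush: Wire brush with wooden handle lying on the bench, 220 x 24 x 28 mm, length along x; loose bystander, to be left alone; origin under its middle on what it lies on
- tube_cutter: Small aluminium tube cutter with a black screw knob on the bench, 90 x 52 x 20 mm; loose bystander, to be left alone; origin under its middle on what it lies on
- flint_lighter: Wire flint lighter on the bench, 165 x 35 x 19 mm, length along x; loose bystander, to be left alone; origin under its middle on what it lies on
- ring_dish: Shallow steel dish on the bench, 90 mm diameter, 22 mm tall; loose bystander, to be left alone; origin under its middle on what it lies on

How it is judged (in metres and radians):
On the way, in this order (a step that is already met when the one before it is completed fails the run):
1. the fingertips press bend 1 fully home (height (world z) of bend1 below 0.2015 m and contact force between the fingers and bend1 above 0.3 N), for 0.04 s.
2. the fingertips press bend 2 fully home (height (world z) of bend2 below 0.2015 m and contact force between the fingers and bend2 above 0.3 N), for 0.04 s.
3. the fingertips press bend 3 fully home (height (world z) of bend3 below 0.2015 m and contact force between the fingers and bend3 above 0.3 N), for 0.04 s.
4. the fingertips press bend 4 fully home (height (world z) of bend4 below 0.2015 m and contact force between the fingers and bend4 above 0.3 N), for 0.04 s.
At the end, for the whole second after the job is handed in: All four return bends are home: their tops no more than 201.5 mm above the bench (200 mm is fully home). The cap is within 8 mm and each other loose thing within 20 mm of where it started (height (world z) of each of bend1, bend2, bend3, bend4 below 0.2015 m and distance of cap from where it was at the start of the episode below 0.008 m and distance of each of flux_jar, spare_a, spare_b, wire_brush, tube_cutter, flint_lighter, ring_dish from where it was at the start of the episode below 0.02 m); the robot touches nothing.
It fails at once if a bend is pulled up (its top over 211 mm) (height (world z) of any of bend1, bend2, bend3, bend4 above 0.211 m).
It fails at once if a bend is pressed harder than 45 N (contact force between anything else and bend1 above 45 N or contact force between anything else and bend2 above 45 N or contact force between anything else and bend3 above 45 N or contact force between anything else and bend4 above 45 N).
It fails at once if the cap is knocked off or shifted by 8 mm (distance of cap from where it was at the start of the episode above 0.008 m).
It fails at once if another loose thing is shifted by more than 20 mm (distance of any of flux_jar, spare_a, spare_b, wire_brush, tube_cutter, flint_lighter, ring_dish from where it was at the start of the episode above 0.02 m).
It also fails if it takes over 40 s, if anything falls off the work surface, if the arm or the gripper's body presses on something with over 40 N, if the wrist force passes 120 N, or if a joint passes its speed limit or range.

## Working session

There is one attempt and no reset: what is moved stays moved. The work goes in short steps, Python scripts to look and compute and a shell command to move; the robot and the scene stay as the last step left them, time stands still between calls to the robot, and variables do not carry over. Pictures are saved under pics/ and viewed, at most 10 in all, crops included, and the job is handed in when it is done.

```bash
mkdir -p pics; cat > h.py <<'E'
import numpy as np, cv2
from cell import telemetry, read_camera, camera_info, env, search_frame, spot_point
def cam(n):
    c=camera_info(n);K=np.array([[c['fx'],0,c['cx']],[0,c['fy'],c['cy']],[0,0,1.]])
    return K,np.array(c['D'],float),np.array(c['rvec'],float),np.array(c['tvec'],float)
def tri(a,b):
    # a,b: (camera,pixel): midpoint of rays and gap
    o=[];d=[]
    for n,p in (a,b):
        K,D,r,t=cam(n);R=cv2.Rodrigues(r)[0]
        u=cv2.undistortPoints(np.array([[p]],float),K,D).ravel()
        o.append(-R.T@t);v=R.T@np.array([*u,1]);d.append(v/np.linalg.norm(v))
    s=np.linalg.lstsq(np.c_[d[0],-d[1]],o[1]-o[0],rcond=None)[0]
    p=o[0]+s[0]*d[0];q=o[1]+s[1]*d[1]
    return (p+q)/2,np.linalg.norm(p-q)
def onz(n,p,z):
    K,D,r,t=cam(n);R=cv2.Rodrigues(r)[0]
    u=cv2.undistortPoints(np.array([[p]],float),K,D).ravel()
    o=-R.T@t;v=R.T@np.array([*u,1]);return o+v*(z-o[2])/v[2]
def proj(n,P):
    K,D,r,t=cam(n);return cv2.projectPoints(np.array(P,float).reshape(-1,1,3),r,t,K,D)[0].reshape(-1,2)
E
python3 - <<'E'
from h import *
for n in('top','side'):
    cv2.imwrite(f'pics/{n}0.png',read_camera(n)[:,:,::-1])
    K,D,r,t=cam(n);print(n,-cv2.Rodrigues(r)[0].T@t)
    for l in('jig','inlet','bend1','bend2','bend3','bend4','cap'):
        print(l,[(np.round(d['location']).tolist(),round(d['p'],2)) for d in spot_point(n,l)[:5]])
print(telemetry.observe())
E
```

```text
top [ 382.74143727  -11.97117975 1288.74674774]
jig [([364.0, 202.0], 0.94)]
inlet [([448.0, 221.0], 0.79)]
bend1 [([338.0, 169.0], 0.67), ([410.0, 207.0], 0.44), ([384.0, 194.0], 0.44), ([357.0, 181.0], 0.42)]
bend2 [([338.0, 169.0], 0.67), ([410.0, 207.0], 0.44), ([384.0, 194.0], 0.44), ([357.0, 181.0], 0.42)]
bend3 [([338.0, 169.0], 0.67), ([410.0, 207.0], 0.44), ([384.0, 194.0], 0.44), ([357.0, 181.0], 0.42)]
bend4 [([338.0, 169.0], 0.67), ([410.0, 207.0], 0.44), ([384.0, 194.0], 0.44), ([357.0, 181.0], 0.42)]
cap [([322.0, 162.0], 0.5)]
side [ 420.76446439 -983.50456694  801.42785226]
jig [([351.0, 314.0], 0.77)]
inlet [([323.0, 285.0], 0.93)]
bend1 [([362.0, 224.0], 0.66), ([364.0, 331.0], 0.61), ([350.0, 237.0], 0.59), ([370.0, 211.0], 0.59), ([343.0, 253.0], 0.54)]
bend2 [([362.0, 224.0], 0.66), ([364.0, 331.0], 0.61), ([350.0, 237.0], 0.59), ([370.0, 211.0], 0.59), ([343.0, 253.0], 0.54)]
bend3 [([362.0, 224.0], 0.66), ([364.0, 331.0], 0.61), ([350.0, 237.0], 0.59), ([370.0, 211.0], 0.59), ([343.0, 253.0], 0.54)]
bend4 [([362.0, 224.0], 0.66), ([364.0, 331.0], 0.61), ([350.0, 237.0], 0.59), ([370.0, 211.0], 0.59), ([343.0, 253.0], 0.54)]
cap [([373.0, 217.0], 0.55)]
{'clock': 0.8, 'qpos': array([ 1.16788538e+00,  8.71739206e-02,  1.37068398e+00, -1.88009428e-05,
        1.68359653e+00, -1.03117081e-01]), 'qd': array([-0.0006822 , -0.00064037,  0.00182387, -0.00012625, -0.00207046,
       -0.00151424]), 'effort': array([ 3.42620388e-04, -3.39983332e+01, -3.02574849e+01,  7.17185880e-02,
        2.34371336e-02,  5.74455981e-06]), 'tcp_pos': array([162.45967271, 525.4892318 , 166.72828279]), 'tool_rot': array([3.14145709e+00, 3.28094479e-05, 2.84179667e+00]), 'contact_force': array([-0.17898483,  0.74181225, -0.63169838]), 'wrist_torque': array([-0.00175855, -0.01711214, -0.06815185]), 'finger_force': 0.0, 'grip_width': 93.82586650535404}
```

```bash
python3 - <<'E'
import cv2
for n,(a,b,c,d) in {'top':(260,100,520,295),'side':(260,170,460,370)}.items():
    i=cv2.imread(f'pics/{n}0.png')[b:d,a:c];cv2.imwrite(f'pics/{n}0c.png',cv2.resize(i,None,fx=3,fy=3,interpolation=2))
E
python3 - <<'E'
from h import *
T=[(410,207),(384,194),(357,181),(338,169)];S=[(343,253),(350,237),(362,224),(370,211)]
for a,b in zip(T,S):print(tri(('top',a),('side',b)))
print(tri(('top',(448,221)),('side',(323,285))))
print(tri(('top',(322,162)),('side',(373,217))))
E
```

```text
(array([ 523.40829306, -171.72209399,  206.30161339]), np.float64(7.934957489577738))
(array([ 545.44800624, -122.78767925,  206.95197995]), np.float64(0.6502044110516222))
(array([573.67819175, -72.44559273, 201.81293543]), np.float64(0.7601927853621027))
(array([595.23413904, -36.43494776, 208.59921604]), np.float64(2.3099375118048844))
(array([ 489.30822718, -245.08158413,  195.53273351]), np.float64(4.414416989466086))
(array([612.31184554,  -5.83406542, 175.60894134]), np.float64(10.94256691644511))
```

View pics/top0c.png

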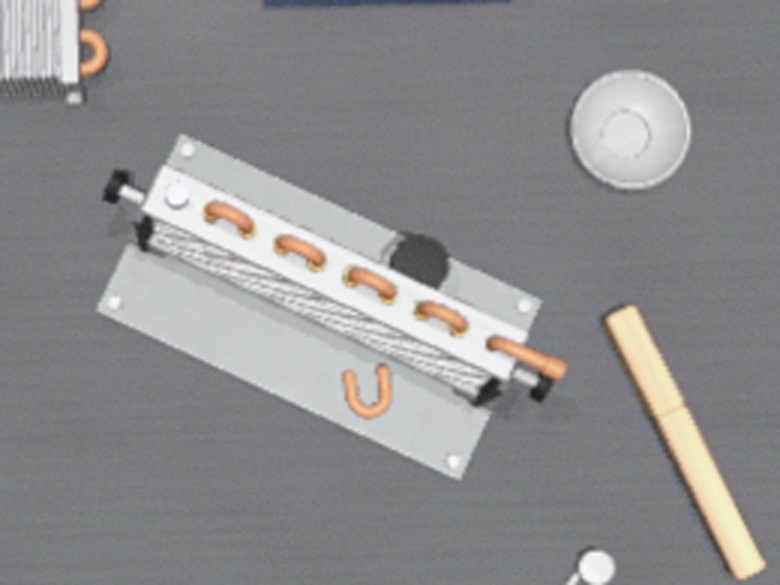

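View pics/side0c.png

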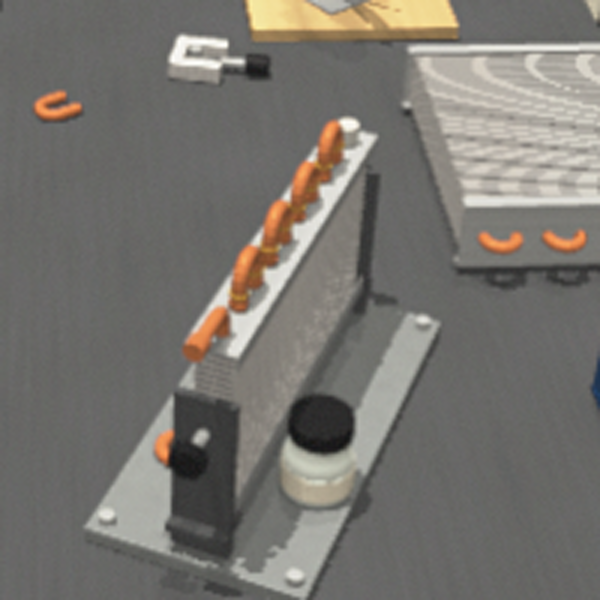

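The top view shows the jig at an angle, with the inlet elbow at about (445,222), the cap at (319,164) and bends 1–4 at (408,205), (384,194), (360,184) and (337,172). The side view confirms that order. I'll fit the jig pose from the copper masks and the plate corners.

```bash
cat > fit.py <<'E'
from h import *
import sys
from scipy.optimize import least_squares
seeds={'top':[(408,205),(384,194),(360,184),(337,172)],'side':[(342,263),(352.5,247),(362,232),(370,219)]}
corn=np.array([(180,135),(540,300),(460,478),(98,310)])/3+[260,100]
def copper(im):
    hsv=cv2.cvtColor(im,cv2.COLOR_BGR2HSV);return cv2.inRange(hsv,(4,90,90),(16,255,255))
def arch(c,y,top):   # centreline, world
    a=np.linspace(0,np.pi,40);s=np.r_[12.7*np.cos(a),[-12.7]*5,[12.7]*5]
    z=np.r_[top-17.5+12.7*np.sin(a),np.tile(np.linspace(177,top-17.5,5),2)]
    Y=y+s;return np.c_[c[0]-np.sin(c[2])*Y,c[1]+np.cos(c[2])*Y,z]
def centroids(im,n):
    k,l,st,ce=cv2.connectedComponentsWithStats(copper(im));out=[]
    for s in seeds[n]:
        j=1+np.argmin(np.hypot(*(ce[1:]-s).T));out.append((ce[j],st[j]))
    return out
if __name__=='__main__':
    m={n:centroids(cv2.imread(f'pics/{n}0.png'),n) for n in seeds}
    for n in m:print(n,[(np.round(c,1).tolist(),s.tolist()) for c,s in m[n]])
    Y=[76.2,25.4,-25.4,-76.2]
    def res(p,full=False):
        r=[]
        P=[[p[0]+x*np.cos(p[2])-y*np.sin(p[2]),p[1]+x*np.sin(p[2])+y*np.cos(p[2]),12] for x,y in((75,-150),(75,150),(-75,150),(-75,-150))]
        r.append((proj('top',P)-corn).ravel())
        for n in m:
            for i in range(4):r.append(proj(n,arch(p,Y[i],p[3+i])).mean(0)-m[n][i][0])
        r+= [] if full else [(np.array(p[3:])-205)/5]
        return np.concatenate(r)
    s=least_squares(res,[560,-100,np.radians(-118)+np.pi/2,205,205,205,205])
    s=min((least_squares(res,[560,-100,a,205,205,205,205]) for a in(-2.6,2.6)),key=lambda q:q.cost) if s.cost>100 else s
    print(np.round(s.x,3),'cost',s.cost);print(np.round(res(s.x,True).reshape(-1,2),1).tolist())
    for y in Y+[160,-114]:print(y,s.x[0]-np.sin(s.x[2])*y,s.x[1]+np.cos(s.x[2])*y)
E
python3 fit.py
```

```text
top [([407.3, 204.9], [399, 201, 17, 10, 75]), ([384.0, 194.0], [376, 190, 16, 10, 70]), ([359.6, 182.8], [352, 179, 16, 10, 71]), ([335.7, 171.6], [328, 168, 16, 10, 70])]
side [([328.4, 281.1], [321, 272, 15, 19, 141]), ([354.8, 241.6], [336, 210, 39, 64, 575]), ([354.8, 241.6], [336, 210, 39, 64, 575]), ([354.8, 241.6], [336, 210, 39, 64, 575])]
[ 556.237 -103.986   -3.605  162.218  211.544  183.351  156.304] cost 8853.19050486202
[[-27.4, 60.1], [-25.7, 61.1], [28.1, -58.7], [28.0, -57.7], [-0.7, 4.1], [1.6, 1.1], [1.2, 3.4], [1.5, 6.1], [10.5, -4.6], [-4.9, 0.4], [3.6, -2.6], [11.3, -5.7]]
76.2 522.1716758013167 -172.1477367770564
25.4 544.881817597807 -126.70668199634838
-25.4 567.5919593942972 -81.26562721564036
-76.2 590.3021011907874 -35.82457243493235
160 484.70888283781505 -247.10758698617707
-114 607.200592527546 -2.0121340351141868
```

```bash
python3 - <<'E'
s=open('fit.py').read()
s=s.replace("corn=np.array([(180,135),(540,300),(460,478),(98,310)])","corn=np.array([(98,310),(460,478),(540,300),(180,135)])")
s=s.replace("""        for n in m:
            for i in range(4):r.append(proj(n,arch(p,Y[i],p[3+i])).mean(0)-m[n][i][0])
""","""        for i in range(4):
            r.append(proj('top',arch(p,Y[i],p[3+i])).mean(0)-m['top'][i][0])
            q=proj('side',arch(p,Y[i],p[3+i])+[0,-2.6,4.0]);r.append(q[np.argmin(q[:,1])]-tops[i])
""").replace("def copper","tops=np.array([(250,247),(280,200),(308,163),(333,122)])/3+[260,170]\ndef copper")
s=s.replace("np.radians(-118)+np.pi/2","2.67")
open('fit.py','w').write(s)
E
python3 fit.py | tail -8
```

```text
top [([407.3, 204.9], [399, 201, 17, 10, 75]), ([384.0, 194.0], [376, 190, 16, 10, 70]), ([359.6, 182.8], [352, 179, 16, 10, 71]), ([335.7, 171.6], [328, 168, 16, 10, 70])]
side [([328.4, 281.1], [321, 272, 15, 19, 141]), ([354.8, 241.6], [336, 210, 39, 64, 575]), ([354.8, 241.6], [336, 210, 39, 64, 575]), ([354.8, 241.6], [336, 210, 39, 64, 575])]Traceback (most recent call last):
  File "fit.py", line 31, in <module>
    s=least_squares(res,[560,-100,2.67,205,205,205,205])
    return func(*args, **kwargs)
    result = trf(vector_fun.fun, vector_fun.jac, x0, f0, J0, lb, ub, ftol, xtol,
                 gtol, max_nfev, x_scale, loss_function, tr_solver,
                 tr_options.copy(), verbose, callback=callback_wrapped)
    return trf_no_bounds(
        fun, jac, x0, f0, J0, ftol, xtol, gtol, max_nfev, x_scale,
        loss_function, tr_solver, tr_options, verbose, callback=callback)
    J = jac(x)
    self._update_jac()
    ~~~~~~~~~~~~~~~~^^
    self.J = self.jac_wrapped(xp_copy(self.x), f0=self.f)
             ~~~~~~~~~~~~~~~~^^^^^^^^^^^^^^^^^^^^^^^^^^^^
    J, dct = approx_de
[... 576 characters left out ...]
(self.fun(x, *self.args, **self.kwargs))
                      ~~~~~~~~^^^^^^^^^^^^^^^^^^^^^^^^^^^^^^
    return np.atleast_1d(self.fun(x))
                         ~~~~~~~~^^^
    return self.f(x, *self.args, **self.kwargs)
           ~~~~~~^^^^^^^^^^^^^^^^^^^^^^^^^^^^^^
  File "fit.py", line 25, in res
    r.append((proj('top',P)-corn).ravel())
              ~~~~^^^^^^^^^
  File "h.py", line 21, in proj
    K,D,r,t=cam(n);return cv2.projectPoints(np.array(P,float).reshape(-1,1,3),r,t,K,D)[0].reshape(-1,2)
            ~~~^^^
  File "h.py", line 4, in cam
    c=camera_info(n);K=np.array([[c['fx'],0,c['cx']],[0,c['fy'],c['cy']],[0,0,1.]])
ValueError: time passes only in moves, steps and waits
```

```bash
sed -i 's/^def cam(n)/import functools\n@functools.lru_cache\ndef cam(n)/' h.py; python3 fit.py 2>&1| tail -8
```

```text
[ 559.595 -101.289    2.675  206.226  208.035  205.56   207.309] cost 2.876597825326724
[[-1.3, 0.1], [-0.5, 0.4], [0.2, -0.6], [-0.4, -1.0], [0.6, -0.1], [-0.1, 0.2], [-0.0, -0.3], [-0.3, 0.3], [0.4, 0.0], [-0.5, 0.0], [0.5, 0.1], [-0.3, 0.2]]
76.2 525.3378013884868 -169.35428932796555
25.4 548.175604274215 -123.97726034465032
-25.4 571.013407159943 -78.60023136133512
-76.2 593.8512100456711 -33.223202378019906
160 487.664417888014 -244.20852217839493
-114 610.8446932952877 0.5415947788563642
```

```bash
python3 -m jog '[{"grip":0,"travel":[0,0,-0.25],"rot":[0,0,0]},{"grip":0,"travel":[0,0,-0.5],"rot":[0,0,0]},{"grip":0,"travel":[0,0,-0.75],"rot":[0,0,0]},{"grip":0,"travel":[0,0,-1],"rot":[0,0,0]},{"grip":0,"travel":[0,0,-1],"rot":[0,0,0]}]' 10
python3 -m jog '[{"grip":0,"travel":[-0.2,-0.2,0],"rot":[0,0,0]},{"grip":0,"travel":[-0.4,-0.4,0],"rot":[0,0,0]},{"grip":0,"travel":[-0.6,-0.6,0],"rot":[0,0,0]},{"grip":0,"travel":[-0.8,-0.8,0],"rot":[0,0,0]},{"grip":0,"travel":[-1,-1,0],"rot":[0,0,0]}]'
```

```text
clock: 1.22
tcp_pos: [163.3, 527.5, 273.1]
tool_rot: [3.131, 0.001, 2.842]
contact_force: [0.3, 0.8, 0.7]
grip_width: 63.7
finger_force: 0.0
clock: 1.63
tcp_pos: [228.6, 399.0, 265.5]
tool_rot: [-3.14, -0.0, 2.842]
contact_force: [0.3, -0.3, -0.7]
grip_width: 30.3
finger_force: 0.0
```

```bash
python3 -m jog '[{"grip":0,"travel":[-0.2,-0.2,0],"rot":[0,0,0]},{"grip":0,"travel":[-0.4,-0.4,0],"rot":[0,0,0]},{"grip":0,"travel":[-0.6,-0.6,0],"rot":[0,0,0]},{"grip":0,"travel":[-0.8,-0.8,0],"rot":[0,0,0]},{"grip":0,"travel":[-1,-1,0],"rot":[0,0,0]}]' | grep tcp
python3 -m jog '[{"grip":0,"travel":[-0.2,-0.2,0],"rot":[0,0,0]},{"grip":0,"travel":[-0.4,-0.4,0],"rot":[0,0,0]},{"grip":0,"travel":[-0.6,-0.6,0],"rot":[0,0,0]},{"grip":0,"travel":[-0.8,-0.8,0],"rot":[0,0,0]},{"grip":0,"travel":[-1,-1,0],"rot":[0,0,0]}]' | grep tcp
python3 -m jog '[{"grip":0,"travel":[-0.2,-0.2,0],"rot":[0,0,0]},{"grip":0,"travel":[-0.4,-0.4,0],"rot":[0,0,0]},{"grip":0,"travel":[-0.6,-0.6,0],"rot":[0,0,0]},{"grip":0,"travel":[-0.8,-0.8,0],"rot":[0,0,0]},{"grip":0,"travel":[-1,-1,0],"rot":[0,0,0]}]' | grep tcp
python3 -m jog '[{"grip":0,"travel":[-0.2,-0.2,0],"rot":[0,0,0]},{"grip":0,"travel":[-0.4,-0.4,0],"rot":[0,0,0]},{"grip":0,"travel":[-0.6,-0.6,0],"rot":[0,0,0]},{"grip":0,"travel":[-0.8,-0.8,0],"rot":[0,0,0]},{"grip":0,"travel":[-1,-1,0],"rot":[0,0,0]}]' | grep tcp
python3 -m jog '[{"grip":0,"travel":[-0.2,-0.2,0],"rot":[0,0,0.06]},{"grip":0,"travel":[-0.4,-0.4,0],"rot":[0,0,0.12]},{"grip":0,"travel":[-0.52,-0.57,0],"rot":[0,0,0.18]},{"grip":0,"travel":[-0.52,-0.57,0],"rot":[0,0,0.24]},{"grip":0,"travel":[-0.52,-0.57,0],"rot":[0,0,0.3]}]' | grep t
python3 -m jog '[{"grip":0,"travel":[0,0,0],"rot":[0,0,0.06]},{"grip":0,"travel":[0,0,0],"rot":[0,0,0.12]},{"grip":0,"travel":[0,0,0],"rot":[0,0,0.18]},{"grip":0,"travel":[0,0,0],"rot":[0,0,0.24]},{"grip":0,"travel":[0,0,0],"rot":[0,0,0.3]}]' | grep t
python3 -m jog '[{"grip":0,"travel":[0,0,0],"rot":[0,0,0.06]},{"grip":0,"travel":[0,0,0],"rot":[0,0,0.12]},{"grip":0,"travel":[0,0,0],"rot":[0,0,0.18]},{"grip":0,"travel":[0,0,0],"rot":[0,0,0.24]},{"grip":0,"travel":[0,0,0],"rot":[0,0,0.27]}]'
```

```text
tcp_pos: [294.6, 273.9, 265.7]
tcp_pos: [360.6, 148.9, 265.8]
tcp_pos: [426.6, 23.8, 265.7]
tcp_pos: [492.6, -101.2, 265.6]
tcp_pos: [525.2, -171.0, 264.5]
tool_rot: [-3.14, -0.003, 2.234]
contact_force: [-0.4, 0.5, -0.3]
grip_width: 0.4
tcp_pos: [525.0, -169.6, 265.4]
tool_rot: [-3.14, -0.001, 1.636]
contact_force: [-0.1, 0.4, -0.7]
grip_width: 0.9
clock: 4.55
tcp_pos: [525.1, -169.6, 265.4]
tool_rot: [-3.14, 0.0, 1.097]
contact_force: [-0.5, -0.2, -0.1]
grip_width: 0.5
finger_force: 0.0
```

```bash
python3 -m jog '[{"grip":0,"travel":[0,0,0.15],"rot":[0,0,0]},{"grip":0,"travel":[0,0,0.3],"rot":[0,0,0]},{"grip":0,"travel":[0,0,0.45],"rot":[0,0,0]},{"grip":0,"travel":[0,0,0.52],"rot":[0,0,0]},{"grip":0,"travel":[0,0,0.52],"rot":[0,0,0]}]'
python3 - <<'E'
from h import *
i=read_camera('side')[170:370,260:460,::-1];cv2.imwrite('pics/s1.png',cv2.resize(i,None,fx=3,fy=3,interpolation=2))
E
```

```text
clock: 4.97
tcp_pos: [523.9, -169.1, 211.5]
tool_rot: [-3.136, 0.0, 1.102]
contact_force: [0.2, 0.7, -0.3]
grip_width: 0.6
finger_force: 0.0
```

View pics/s1.png

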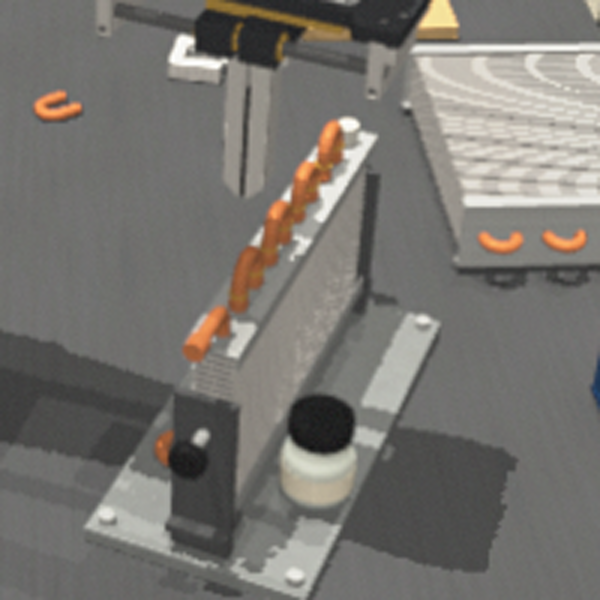

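The fingers line up with bend 1 along the row, but their tips, at about (341,235), look higher than 211 mm should. I'll check that before pressing.

```bash
python3 - <<'E'
from h import *
o=telemetry.observe();print(o['clock'],o['tcp_pos'])
for z in(205,212,230,240,250,265):print(z,proj('side',[[524.5,-169.3,z]]))
im=read_camera('side');i=im[170:370,260:460,::-1];cv2.imwrite('pics/s2.png',cv2.resize(i,None,fx=3,fy=3,interpolation=2))
i=read_camera('top')[100:295,260:520,::-1];cv2.imwrite('pics/t2.png',cv2.resize(i,None,fx=3,fy=3,interpolation=2))
E
```

```text
5.0167 [ 524.60510175 -169.37802442  213.14236182]
205 [[341.21562443 253.01354783]]
212 [[341.38235281 249.80272353]]
230 [[341.81657273 241.42908134]]
240 [[342.06126747 236.70294965]]
250 [[342.30847017 231.92297179]]
265 [[342.68403817 224.6504462 ]]
```

View pics/s2.png

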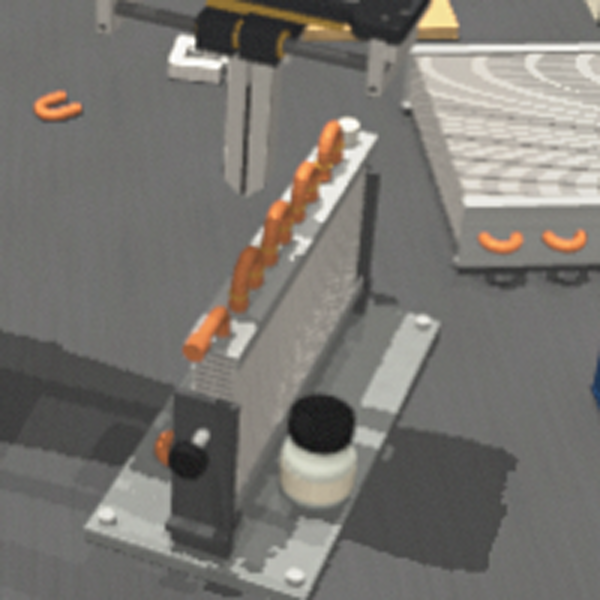

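View pics/t2.png

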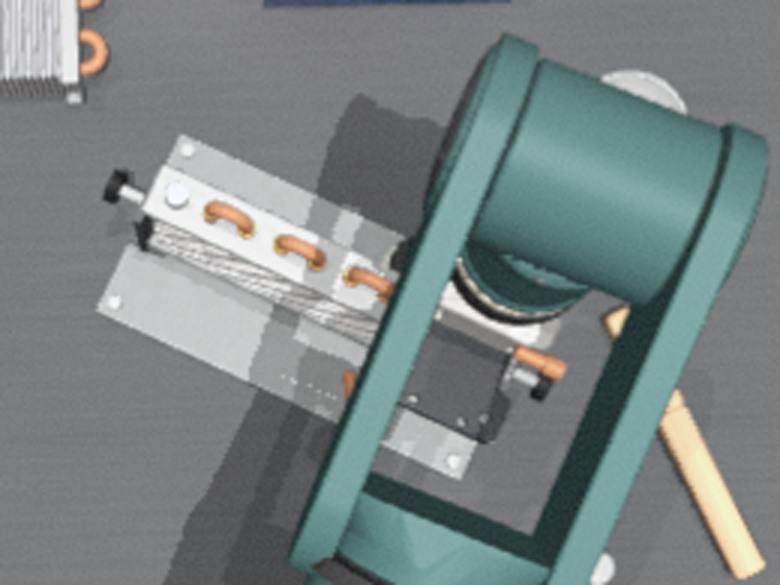

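```bash
python3 - <<'E'
from h import *
out=[]
for n in('top','side'):
    im=cv2.imread(f'pics/{n}0.png')
    if n=='side':im=read_camera('side')[:,:,::-1].copy();P=[524.6,-169.4,213.1]
    else:P=[162.46,525.49,166.7]
    p=proj(n,[P])[0];print(n,p)
    x,y=np.clip(p.astype(int)-65,0,[640-130,480-130]);c=cv2.resize(im[y:y+130,x:x+130],None,fx=3,fy=3,interpolation=2)
    cv2.drawMarker(c,tuple(int(v) for v in (p-[x,y])*3),(0,255,0),0,12,1);out.append(c)
im=cv2.imread('pics/side0.png');p=proj('side',[[162.46,525.49,166.7]])[0];print('side start',p)
cv2.imwrite('pics/chk.png',np.hstack(out))
E
```

```text
top [ 56.5661836  402.10086485]
side [341.47063595 249.32779919]
side start [187.27166477 119.91735263]
```

View pics/chk.png

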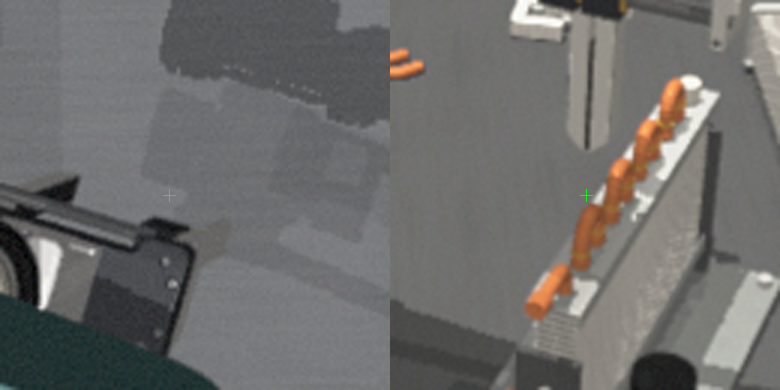

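```bash
python3 - <<'E'
from h import *
print('tip ray:',[np.round(onz('side',(341,234.3),z)).tolist() for z in(213,228,243)])
c,s=np.cos(1.102),np.sin(1.102);tx=np.array([c,s,0]);ty=np.array([s,-c,0])
for z in(310,340,380):
  print(z,[((proj('top',[np.array([524.5,-169.4,z])-88.5*ty+k*37.5*tx])[0]-[260,100])*3).round().tolist() for k in(-1,1)])
E
```

```text
tip ray: [[528.0, -122.0, 213.0], [526.0, -144.0, 228.0], [523.0, -166.0, 243.0]]
310 [[467.0, 456.0], [348.0, 400.0]]
340 [[475.0, 453.0], [353.0, 396.0]]
380 [[487.0, 449.0], [359.0, 389.0]]
```

The top view confirms the tool is in the right place horizontally. In the side picture the tips sit about 30 mm above the reported TCP, near z = 243, so I won't trust the TCP height. I'll go down in small force-watched steps.

```bash
python3 -m jog '[{"grip":0,"travel":[0,0,0.01],"rot":[0,0,0]},{"grip":0,"travel":[0,0,0.02],"rot":[0,0,0]},{"grip":0,"travel":[0,0,0.03],"rot":[0,0,0]},{"grip":0,"travel":[0,0,0.04],"rot":[0,0,0]},{"grip":0,"travel":[0,0,0.04],"rot":[0,0,0]}]'
python3 -m jog '[{"grip":0,"travel":[0,0,0.005],"rot":[0,0,0]},{"grip":0,"travel":[0,0,0.01],"rot":[0,0,0]},{"grip":0,"travel":[0,0,0.015],"rot":[0,0,0]},{"grip":0,"travel":[0,0,0.02],"rot":[0,0,0]},{"grip":0,"travel":[0,0,0.02],"rot":[0,0,0]}]'
python3 -m jog '[{"grip":0,"travel":[0,0,0.005],"rot":[0,0,0]},{"grip":0,"travel":[0,0,0.01],"rot":[0,0,0]},{"grip":0,"travel":[0,0,0.015],"rot":[0,0,0]},{"grip":0,"travel":[0,0,0.02],"rot":[0,0,0]},{"grip":0,"travel":[0,0,0.02],"rot":[0,0,0]}]'
```

```text
clock: 5.58
tcp_pos: [525.3, -169.7, 210.5]
tool_rot: [-3.141, -0.0, 1.102]
contact_force: [-1.2, 0.1, 0.1]
grip_width: 0.3
finger_force: 0.0
clock: 6.0
tcp_pos: [525.3, -169.7, 208.5]
tool_rot: [-3.141, -0.0, 1.102]
contact_force: [-0.2, -0.2, 0.0]
grip_width: 0.7
finger_force: 0.0
clock: 6.42
tcp_pos: [525.2, -169.7, 206.5]
tool_rot: [-3.141, -0.0, 1.102]
contact_force: [0.5, -0.1, 0.2]
grip_width: 0.4
finger_force: 0.0
```

```bash
python3 -m jog '[{"grip":0,"travel":[0,0,0.005],"rot":[0,0,0]},{"grip":0,"travel":[0,0,0.01],"rot":[0,0,0]},{"grip":0,"travel":[0,0,0.015],"rot":[0,0,0]},{"grip":0,"travel":[0,0,0.02],"rot":[0,0,0]},{"grip":0,"travel":[0,0,0.02],"rot":[0,0,0]}]' | grep -E 'tcp|con'
python3 -m jog '[{"grip":0,"travel":[0,0,0.005],"rot":[0,0,0]},{"grip":0,"travel":[0,0,0.01],"rot":[0,0,0]},{"grip":0,"travel":[0,0,0.015],"rot":[0,0,0]},{"grip":0,"travel":[0,0,0.02],"rot":[0,0,0]},{"grip":0,"travel":[0,0,0.02],"rot":[0,0,0]}]' | grep -E 'tcp|con'
```

```text
tcp_pos: [525.3, -169.7, 204.5]
contact_force: [-0.7, -0.2, -0.3]
tcp_pos: [525.2, -169.7, 202.5]
contact_force: [0.1, 0.3, 0.2]
```

There is no force at 202.5 mm, which agrees with the picture: the true tips are higher. I'll look again to measure the remaining gap.

```bash
python3 - <<'E'
from h import *
i=read_camera('side')[190:290,300:400,::-1];cv2.imwrite('pics/s3.png',cv2.resize(i,None,fx=6,fy=6,interpolation=2))
E
```

```text
(no output)
```

View pics/s3.png

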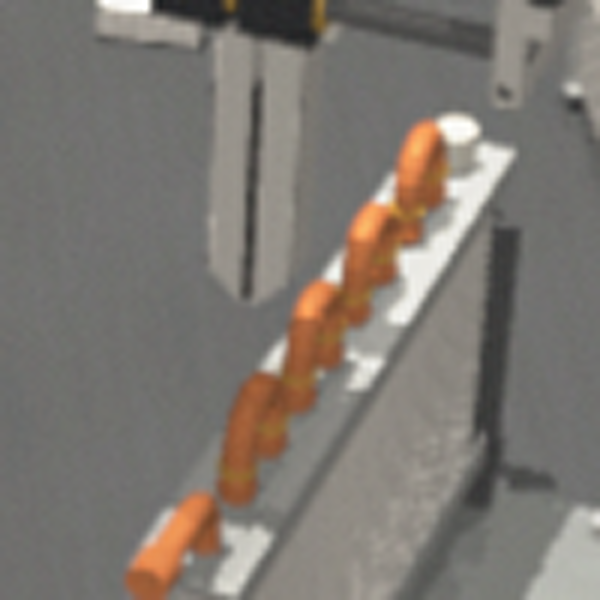

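The tip is at (341,240), which puts it at z ≈ 233–238, and bend 1's top is at (344,252). That leaves a gap of 27 mm or more.

```bash
python3 -m jog '[{"grip":0,"travel":[0,0,0.05],"rot":[0,0,0]},{"grip":0,"travel":[0,0,0.1],"rot":[0,0,0]},{"grip":0,"travel":[0,0,0.15],"rot":[0,0,0]},{"grip":0,"travel":[0,0,0.2],"rot":[0,0,0]},{"grip":0,"travel":[0,0,0.2],"rot":[0,0,0]}]' | grep -E 'tcp|con'
python3 -m jog '[{"grip":0,"travel":[0,0,0.005],"rot":[0,0,0]},{"grip":0,"travel":[0,0,0.01],"rot":[0,0,0]},{"grip":0,"travel":[0,0,0.015],"rot":[0,0,0]},{"grip":0,"travel":[0,0,0.02],"rot":[0,0,0]},{"grip":0,"travel":[0,0,0.02],"rot":[0,0,0]}]' | grep -E 'tcp|con'
python3 -m jog '[{"grip":0,"travel":[0,0,0.005],"rot":[0,0,0]},{"grip":0,"travel":[0,0,0.01],"rot":[0,0,0]},{"grip":0,"travel":[0,0,0.015],"rot":[0,0,0]},{"grip":0,"travel":[0,0,0.02],"rot":[0,0,0]},{"grip":0,"travel":[0,0,0.02],"rot":[0,0,0]}]' | grep -E 'tcp|con'
```

```text
tcp_pos: [524.5, -169.3, 180.7]
contact_force: [-1.1, 0.2, -0.5]
tcp_pos: [525.4, -169.7, 180.8]
contact_force: [0.2, -0.3, -0.5]
tcp_pos: [525.3, -169.7, 178.5]
contact_force: [1.0, -0.7, -0.5]
```

```bash
python3 -m jog '[{"grip":0,"travel":[0,0,0.005],"rot":[0,0,0]},{"grip":0,"travel":[0,0,0.01],"rot":[0,0,0]},{"grip":0,"travel":[0,0,0.015],"rot":[0,0,0]},{"grip":0,"travel":[0,0,0.02],"rot":[0,0,0]},{"grip":0,"travel":[0,0,0.02],"rot":[0,0,0]}]' | grep -E 'tcp|con'
python3 -m jog '[{"grip":0,"travel":[0,0,0.005],"rot":[0,0,0]},{"grip":0,"travel":[0,0,0.01],"rot":[0,0,0]},{"grip":0,"travel":[0,0,0.015],"rot":[0,0,0]},{"grip":0,"travel":[0,0,0.02],"rot":[0,0,0]},{"grip":0,"travel":[0,0,0.02],"rot":[0,0,0]}]' | grep -E 'tcp|con'
python3 - <<'E'
from h import *
i=read_camera('side')[190:290,300:400,::-1];cv2.imwrite('pics/s4.png',cv2.resize(i,None,fx=6,fy=6,interpolation=2))
E
```

```text
tcp_pos: [525.3, -169.7, 176.5]
contact_force: [0.5, -0.1, 0.1]
tcp_pos: [525.2, -169.7, 174.5]
contact_force: [0.3, 0.2, 0.4]
```

View pics/s4.png

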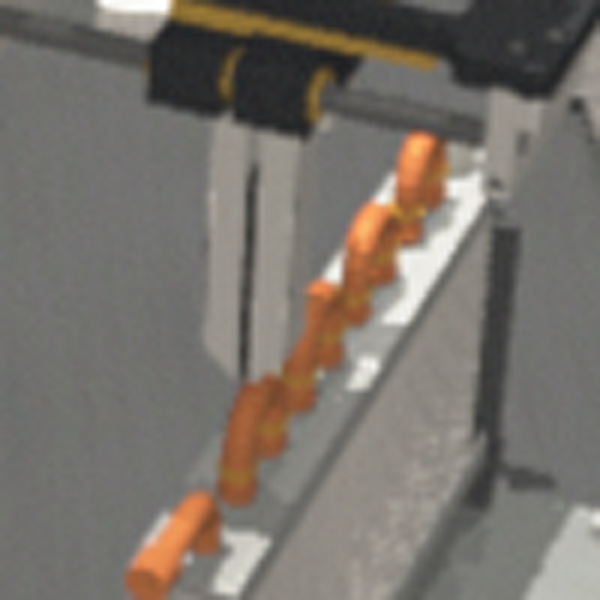

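The fingertips, at about (341,253), are now right at the top of bend 1's arch (343,253). I'll continue in 2 mm steps.

```bash
python3 -m jog '[{"grip":0,"travel":[0,0,0.005],"rot":[0,0,0]},{"grip":0,"travel":[0,0,0.01],"rot":[0,0,0]},{"grip":0,"travel":[0,0,0.015],"rot":[0,0,0]},{"grip":0,"travel":[0,0,0.02],"rot":[0,0,0]},{"grip":0,"travel":[0,0,0.02],"rot":[0,0,0]}]' | grep -E 'tcp|con'

```

```text
tcp_pos: [525.2, -169.7, 172.5]
contact_force: [-0.1, -0.7, -1.3]
```

```bash
python3 -m jog '[{"grip":0,"travel":[0,0,0.005],"rot":[0,0,0]},{"grip":0,"travel":[0,0,0.01],"rot":[0,0,0]},{"grip":0,"travel":[0,0,0.015],"rot":[0,0,0]},{"grip":0,"travel":[0,0,0.02],"rot":[0,0,0]},{"grip":0,"travel":[0,0,0.02],"rot":[0,0,0]}]' | grep -E 'tcp|con'
```

```text
tcp_pos: [525.2, -169.6, 170.5]
contact_force: [0.3, -0.7, -0.5]
```

```bash
python3 - <<'E'
from h import *
S=read_camera('side')[:,:,::-1].copy();T=read_camera('top')[:,:,::-1].copy()
cv2.imwrite('pics/S5.png',S);cv2.imwrite('pics/T5.png',T)
a=cv2.resize(S[215:290,315:375],None,fx=6.6,fy=6.6,interpolation=2)
b=cv2.resize(T[160:260,360:440],None,fx=4.95,fy=4.95,interpolation=2)
cv2.imwrite('pics/m5.png',np.hstack([a,b]))
E
```

```text
(no output)
```

View pics/m5.png

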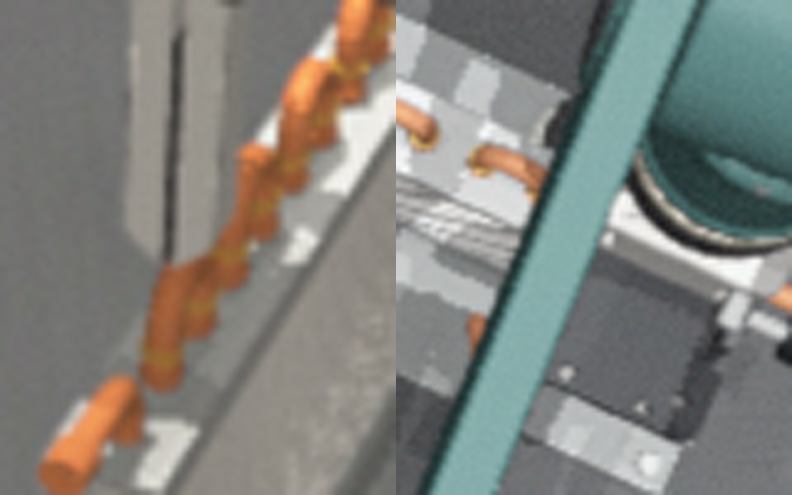

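The finger now covers the top of bend 1's arch at about (342,255), so it is directly above it and contact is close.

```bash
python3 -m jog '[{"grip":0,"travel":[0,0,0.005],"rot":[0,0,0]},{"grip":0,"travel":[0,0,0.01],"rot":[0,0,0]},{"grip":0,"travel":[0,0,0.015],"rot":[0,0,0]},{"grip":0,"travel":[0,0,0.02],"rot":[0,0,0]},{"grip":0,"travel":[0,0,0.02],"rot":[0,0,0]}]' | grep -E 'tcp|con'

```

```text
tcp_pos: [525.3, -169.7, 168.5]
contact_force: [0.1, 0.1, -0.0]
```

```bash
python3 -m jog '[{"grip":0,"travel":[0,0,0.005],"rot":[0,0,0]},{"grip":0,"travel":[0,0,0.01],"rot":[0,0,0]},{"grip":0,"travel":[0,0,0.015],"rot":[0,0,0]},{"grip":0,"travel":[0,0,0.02],"rot":[0,0,0]},{"grip":0,"travel":[0,0,0.02],"rot":[0,0,0]}]' | grep -E 'tcp|con'
```

```text
tcp_pos: [525.3, -169.6, 166.5]
contact_force: [0.6, 0.3, -0.7]
```

```bash
python3 -m jog '[{"grip":0,"travel":[0,0,0.005],"rot":[0,0,0]},{"grip":0,"travel":[0,0,0.01],"rot":[0,0,0]},{"grip":0,"travel":[0,0,0.015],"rot":[0,0,0]},{"grip":0,"travel":[0,0,0.02],"rot":[0,0,0]},{"grip":0,"travel":[0,0,0.02],"rot":[0,0,0]}]' | grep -E 'tcp|con'

```

```text
tcp_pos: [525.4, -169.7, 165.1]
contact_force: [-1.2, 0.7, 2.7]
```

```bash
python3 -m jog '[{"grip":0,"travel":[0,0,0.005],"rot":[0,0,0]},{"grip":0,"travel":[0,0,0.01],"rot":[0,0,0]},{"grip":0,"travel":[0,0,0.015],"rot":[0,0,0]},{"grip":0,"travel":[0,0,0.02],"rot":[0,0,0]},{"grip":0,"travel":[0,0,0.02],"rot":[0,0,0]}]' | grep -E 'tcp|con'
python3 - <<'E'
from h import *
from fit import copper
S=read_camera('side')[:,:,::-1].copy();cv2.imwrite('pics/S6.png',S)
for f in('side0','S5','S6'):
    m=copper(cv2.imread(f'pics/{f}.png'));print(f);print('\n'.join(''.join('#' if v else '.' for v in r) for r in m[244:276,330:362]))
E
```

```text
tcp_pos: [525.4, -169.7, 162.5]
contact_force: [-1.1, -0.6, 2.0]
side0
..................##########....
..................#########.....
..................#######.#.....
..................#########.....
..................#########.....
..................#########.....
.................##########.....
.................######.........
...........###########..........
..........#######...............
..........############..........
.........##############.........
.........##############.........
........##############..........
........#############...........
........##########..............
........#########...............
........#########...............
........#########...............
........#########...............
.......##########...............
.......##########...............
.......######...................
.......######...................
........###.....................
.......#....#...................
......#######...................
......#######...................
..###..#####....................
.#####..####....................
######..........................
######
[... 1444 characters left out ...]
.......
.................######.........
.................######.........
................######..........
.............########...........
.........#########..............
........##########..............
........##########..............
........########................
........######...#..............
.......###########..............
.......##########...............
.......######...................
.......#####....................
.......######...................
.......#####....................
......#.#####...................
......###..##...................
..####.#####....................
######.#####....................
######..........................
#######.........................
```

Contact: about 2–3 N between 165 and 162.5 mm, so the bend is sliding. I'll use 1 mm steps until it reaches the hard stop.

```bash
python3 -m jog '[{"grip":0,"travel":[0,0,0.003],"rot":[0,0,0]},{"grip":0,"travel":[0,0,0.006],"rot":[0,0,0]},{"grip":0,"travel":[0,0,0.01],"rot":[0,0,0]},{"grip":0,"travel":[0,0,0.01],"rot":[0,0,0]},{"grip":0,"travel":[0,0,0.01],"rot":[0,0,0]}]' | grep -E 'tcp|con'

```

```text
tcp_pos: [525.4, -169.7, 161.6]
contact_force: [-0.3, 0.1, 2.6]
```

```bash
python3 -m jog '[{"grip":0,"travel":[0,0,0.003],"rot":[0,0,0]},{"grip":0,"travel":[0,0,0.006],"rot":[0,0,0]},{"grip":0,"travel":[0,0,0.01],"rot":[0,0,0]},{"grip":0,"travel":[0,0,0.01],"rot":[0,0,0]},{"grip":0,"travel":[0,0,0.01],"rot":[0,0,0]}]' | grep -E 'tcp|con'

```

```text
tcp_pos: [525.4, -169.8, 161.2]
contact_force: [-1.1, 1.5, 4.8]
```

```bash
python3 -m jog '[{"grip":0,"travel":[0,0,0.003],"rot":[0,0,0]},{"grip":0,"travel":[0,0,0.006],"rot":[0,0,0]},{"grip":0,"travel":[0,0,0.01],"rot":[0,0,0]},{"grip":0,"travel":[0,0,0.01],"rot":[0,0,0]},{"grip":0,"travel":[0,0,0.01],"rot":[0,0,0]}]' | grep -E 'tcp|con'

```

```text
tcp_pos: [525.5, -169.7, 161.0]
contact_force: [-2.6, 0.8, 7.5]
```

Bend 1 is home: 7.5 N against a stiff stop at a TCP reading of 161.0. I'll lift 20 mm, move 50.8 mm along tool x to bend 2, and press the same way.

```bash
python3 -m jog '[{"grip":0,"travel":[0,0,-0.2],"rot":[0,0,0]},{"grip":0,"travel":[0,0,-0.2],"rot":[0,0,0]},{"grip":0,"travel":[0.18,0,-0.2],"rot":[0,0,0]},{"grip":0,"travel":[0.36,0,-0.2],"rot":[0,0,0]},{"grip":0,"travel":[0.508,0,-0.2],"rot":[0,0,0]}]' | grep -E 'tcp|con'
python3 -m jog '[{"grip":0,"travel":[0,0,0],"rot":[0,0,0]},{"grip":0,"travel":[0,0,0.03],"rot":[0,0,0]},{"grip":0,"travel":[0,0,0.06],"rot":[0,0,0]},{"grip":0,"travel":[0,0,0.09],"rot":[0,0,0]},{"grip":0,"travel":[0,0,0.1],"rot":[0,0,0]}]' | grep -E 'tcp|con'
python3 -m jog '[{"grip":0,"travel":[0,0,0.01],"rot":[0,0,0]},{"grip":0,"travel":[0,0,0.02],"rot":[0,0,0]},{"grip":0,"travel":[0,0,0.03],"rot":[0,0,0]},{"grip":0,"travel":[0,0,0.04],"rot":[0,0,0]},{"grip":0,"travel":[0,0,0.04],"rot":[0,0,0]}]' | grep -E 'tcp|con'
```

```text
tcp_pos: [548.3, -123.6, 178.2]
contact_force: [-0.1, 0.2, -0.6]
tcp_pos: [547.5, -125.0, 168.5]
contact_force: [-0.5, 0.3, -0.3]
tcp_pos: [548.3, -124.7, 166.2]
contact_force: [-1.3, 0.1, 2.3]
```

```bash
python3 -m jog '[{"grip":0,"travel":[0,0,0.01],"rot":[0,0,0]},{"grip":0,"travel":[0,0,0.02],"rot":[0,0,0]},{"grip":0,"travel":[0,0,0.03],"rot":[0,0,0]},{"grip":0,"travel":[0,0,0.03],"rot":[0,0,0]},{"grip":0,"travel":[0,0,0.03],"rot":[0,0,0]}]' | grep -E 'tcp|con'
python3 -m jog '[{"grip":0,"travel":[0,0,0.005],"rot":[0,0,0]},{"grip":0,"travel":[0,0,0.01],"rot":[0,0,0]},{"grip":0,"travel":[0,0,0.015],"rot":[0,0,0]},{"grip":0,"travel":[0,0,0.02],"rot":[0,0,0]},{"grip":0,"travel":[0,0,0.02],"rot":[0,0,0]}]' | grep -E 'tcp|con'
python3 -m jog '[{"grip":0,"travel":[0,0,0.003],"rot":[0,0,0]},{"grip":0,"travel":[0,0,0.006],"rot":[0,0,0]},{"grip":0,"travel":[0,0,0.01],"rot":[0,0,0]},{"grip":0,"travel":[0,0,0.01],"rot":[0,0,0]},{"grip":0,"travel":[0,0,0.01],"rot":[0,0,0]}]' | grep -E 'tcp|con'
```

```text
tcp_pos: [548.3, -124.6, 162.6]
contact_force: [-0.7, -1.7, 1.9]
tcp_pos: [548.4, -124.6, 161.2]
contact_force: [-1.9, -2.2, 4.3]
tcp_pos: [548.4, -124.6, 161.0]
contact_force: [-2.2, -1.5, 7.5]
```

Bend 2 is home at the same 161.0 mm and 7.5 N. Next is bend 3.

```bash
python3 -m jog '[{"grip":0,"travel":[0,0,-0.2],"rot":[0,0,0]},{"grip":0,"travel":[0,0,-0.2],"rot":[0,0,0]},{"grip":0,"travel":[0.18,0,-0.2],"rot":[0,0,0]},{"grip":0,"travel":[0.36,0,-0.2],"rot":[0,0,0]},{"grip":0,"travel":[0.51,0,-0.2],"rot":[0,0,0]}]' | grep -E 'tcp|con'
python3 -m jog '[{"grip":0,"travel":[0,0,0],"rot":[0,0,0]},{"grip":0,"travel":[0,0,0.03],"rot":[0,0,0]},{"grip":0,"travel":[0,0,0.06],"rot":[0,0,0]},{"grip":0,"travel":[0,0,0.09],"rot":[0,0,0]},{"grip":0,"travel":[0,0,0.1],"rot":[0,0,0]}]' | grep -E 'tcp|con'
python3 -m jog '[{"grip":0,"travel":[0,0,0.01],"rot":[0,0,0]},{"grip":0,"travel":[0,0,0.02],"rot":[0,0,0]},{"grip":0,"travel":[0,0,0.03],"rot":[0,0,0]},{"grip":0,"travel":[0,0,0.04],"rot":[0,0,0]},{"grip":0,"travel":[0,0,0.04],"rot":[0,0,0]}]' | grep -E 'tcp|con'
python3 -m jog '[{"grip":0,"travel":[0,0,0.01],"rot":[0,0,0]},{"grip":0,"travel":[0,0,0.02],"rot":[0,0,0]},{"grip":0,"travel":[0,0,0.03],"rot":[0,0,0]},{"grip":0,"travel":[0,0,0.03],"rot":[0,0,0]},{"grip":0,"travel":[0,0,0.03],"rot":[0,0,0]}]' | grep -E 'tcp|con'
python3 -m jog '[{"grip":0,"travel":[0,0,0.005],"rot":[0,0,0]},{"grip":0,"travel":[0,0,0.01],"rot":[0,0,0]},{"grip":0,"travel":[0,0,0.015],"rot":[0,0,0]},{"grip":0,"travel":[0,0,0.02],"rot":[0,0,0]},{"grip":0,"travel":[0,0,0.02],"rot":[0,0,0]}]' | grep -E 'tcp|con'
python3 -m jog '[{"grip":0,"travel":[0,0,0.003],"rot":[0,0,0]},{"grip":0,"travel":[0,0,0.006],"rot":[0,0,0]},{"grip":0,"travel":[0,0,0.01],"rot":[0,0,0]},{"grip":0,"travel":[0,0,0.01],"rot":[0,0,0]},{"grip":0,"travel":[0,0,0.01],"rot":[0,0,0]}]' | grep -E 'tcp|con|clock'
```

```text
tcp_pos: [571.7, -77.4, 178.4]
contact_force: [0.5, 0.0, 0.2]
tcp_pos: [570.6, -79.5, 168.5]
contact_force: [0.6, 0.3, -0.7]
tcp_pos: [571.4, -79.1, 165.9]
contact_force: [-0.1, -1.1, 0.6]
tcp_pos: [571.4, -79.0, 162.8]
contact_force: [-0.3, -0.1, 2.3]
tcp_pos: [571.5, -79.0, 161.2]
contact_force: [-1.1, -1.0, 4.8]
clock: 18.33
tcp_pos: [571.5, -79.1, 161.1]
contact_force: [-2.6, -0.8, 7.3]
```

Bend 3 is home. Next is bend 4.

```bash
python3 -m jog '[{"grip":0,"travel":[0,0,-0.2],"rot":[0,0,0]},{"grip":0,"travel":[0,0,-0.2],"rot":[0,0,0]},{"grip":0,"travel":[0.18,0,-0.2],"rot":[0,0,0]},{"grip":0,"travel":[0.36,0,-0.2],"rot":[0,0,0]},{"grip":0,"travel":[0.51,0,-0.2],"rot":[0,0,0]}]' | grep -E 'tcp|con'
python3 -m jog '[{"grip":0,"travel":[0,0,0],"rot":[0,0,0]},{"grip":0,"travel":[0,0,0.03],"rot":[0,0,0]},{"grip":0,"travel":[0,0,0.06],"rot":[0,0,0]},{"grip":0,"travel":[0,0,0.09],"rot":[0,0,0]},{"grip":0,"travel":[0,0,0.1],"rot":[0,0,0]}]' | grep -E 'tcp|con'
python3 -m jog '[{"grip":0,"travel":[0,0,0.01],"rot":[0,0,0]},{"grip":0,"travel":[0,0,0.02],"rot":[0,0,0]},{"grip":0,"travel":[0,0,0.03],"rot":[0,0,0]},{"grip":0,"travel":[0,0,0.04],"rot":[0,0,0]},{"grip":0,"travel":[0,0,0.04],"rot":[0,0,0]}]' | grep -E 'tcp|con'
python3 -m jog '[{"grip":0,"travel":[0,0,0.01],"rot":[0,0,0]},{"grip":0,"travel":[0,0,0.02],"rot":[0,0,0]},{"grip":0,"travel":[0,0,0.03],"rot":[0,0,0]},{"grip":0,"travel":[0,0,0.03],"rot":[0,0,0]},{"grip":0,"travel":[0,0,0.03],"rot":[0,0,0]}]' | grep -E 'tcp|con'
python3 -m jog '[{"grip":0,"travel":[0,0,0.005],"rot":[0,0,0]},{"grip":0,"travel":[0,0,0.01],"rot":[0,0,0]},{"grip":0,"travel":[0,0,0.015],"rot":[0,0,0]},{"grip":0,"travel":[0,0,0.02],"rot":[0,0,0]},{"grip":0,"travel":[0,0,0.02],"rot":[0,0,0]}]' | grep -E 'tcp|con'
python3 -m jog '[{"grip":0,"travel":[0,0,0.003],"rot":[0,0,0]},{"grip":0,"travel":[0,0,0.006],"rot":[0,0,0]},{"grip":0,"travel":[0,0,0.01],"rot":[0,0,0]},{"grip":0,"travel":[0,0,0.01],"rot":[0,0,0]},{"grip":0,"travel":[0,0,0.01],"rot":[0,0,0]}]' | grep -E 'tcp|con|clock'
```

```text
tcp_pos: [594.6, -32.3, 178.4]
contact_force: [-0.3, 0.1, 0.6]
tcp_pos: [593.7, -34.0, 168.7]
contact_force: [-0.0, -0.1, -1.0]
tcp_pos: [594.3, -33.8, 166.2]
contact_force: [-2.0, -1.0, 1.9]
tcp_pos: [594.5, -33.4, 162.5]
contact_force: [-1.2, -1.5, 1.3]
tcp_pos: [594.6, -33.4, 161.2]
contact_force: [-1.3, -1.3, 4.1]
clock: 20.83
tcp_pos: [594.6, -33.5, 161.1]
contact_force: [-1.9, -1.0, 7.7]
```

Bend 4 is home. I'll retreat upwards and take a last look.

```bash
python3 -m jog '[{"grip":0,"travel":[0,0,-0.2],"rot":[0,0,0]},{"grip":0,"travel":[0,0,-0.5],"rot":[0,0,0]},{"grip":0,"travel":[0,0,-0.8],"rot":[0,0,0]},{"grip":0,"travel":[0,0,-1],"rot":[0,0,0]},{"grip":0,"travel":[0,0,-1],"rot":[0,0,0]}]' | grep -E 'tcp|con'
python3 -m jog '[{"grip":0,"travel":[0.2,0,0],"rot":[0,0,0]},{"grip":0,"travel":[0.4,0,0],"rot":[0,0,0]},{"grip":0,"travel":[0.7,0,0],"rot":[0,0,0]},{"grip":0,"travel":[1,0,0],"rot":[0,0,0]},{"grip":0,"travel":[1,0,0],"rot":[0,0,0]}]' | grep -E 'tcp|con'
python3 - <<'E'
from h import *
S=read_camera('side')[:,:,::-1].copy()
a=cv2.imread('pics/side0.png')[200:300,300:400]
cv2.imwrite('pics/end.png',cv2.resize(np.hstack([a,S[200:300,300:400]]),None,fx=4,fy=4,interpolation=2))
E
```

```text
tcp_pos: [596.6, -32.9, 264.7]
contact_force: [0.2, -0.1, 0.2]
tcp_pos: [640.3, 61.0, 255.4]
contact_force: [-0.0, -0.0, -0.4]
```

View pics/end.png

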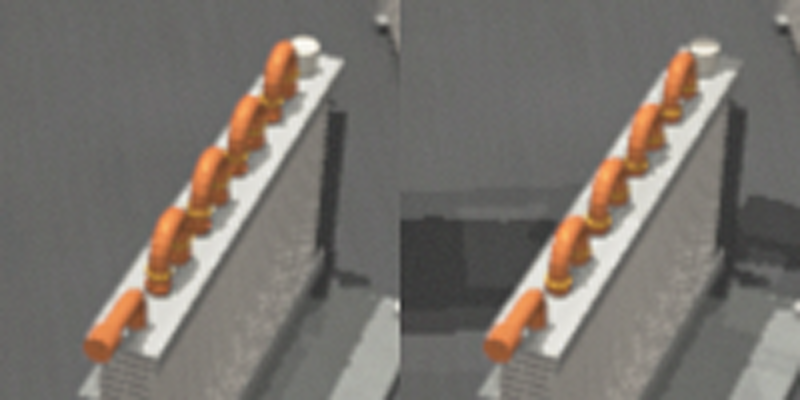

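Compared with the start (left half), all four bends sit lower and evenly, with their rings against the top plate. The cap is still in its place at about (376,213).

```bash
python3 -c "
from cell import env
print(env.job_done())"
```

```text
the job is handed in; nothing more can be done
None
```

All four bends were pressed onto their hard stops in order from the inlet end, with about 7.5 N measured on each; the last picture shows them seated and the cap still in place, and the job is handed in (hand-in returned no verdict).

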